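# Find the blocked biscuit press

### The job

One of the three biscuit presses has a bung stuck inside. Press each plunger down gently: where it runs freely push it fully home and leave that press standing where it is; where the resistance climbs part-way, stop without forcing it (never more than 20 N) and set that press down gently, upright, in the wooden tray. Leave the pot, tagine and whisk alone.

Things in the scene. Friction and masses are not known exactly. Their poses are not given: they have to be found in the camera images.
- press_a: One of three look-alike biscuit presses: upright steel cylinder, plunger on top, loose on the ledge, 0.4 to 0.6 kg. Origin: centre of its underside, z up its axis. Foot 68 mm across, 6 mm thick; barrel 46 mm across up to z = 84 mm, where it can be gripped from above, fingers either side of the plunger (cap 28 mm). One of the three (it varies) has an unseen rubber bung inside.
- plunger_a: Plunger of press_a: wooden cap 28 mm across on a rod. Origin: centre of the cap's top, 118 mm above the press's underside when up, 97.5 mm when home on a rubber buffer (5 N per mm). Starts 0 to 4 mm down, stays where left. Steady resistance 2 to 5 N, differing by press; with the bung it climbs by 5 N per mm past 11 mm of travel, springing back a little. Over 20 N on it is forcing.
- press_b: One of three look-alike biscuit presses: upright steel cylinder, plunger on top, loose on the ledge, 0.4 to 0.6 kg. Origin: centre of its underside, z up its axis. Foot 68 mm across, 6 mm thick; barrel 46 mm across up to z = 84 mm, where it can be gripped from above, fingers either side of the plunger (cap 28 mm). One of the three (it varies) has an unseen rubber bung inside.
- plunger_b: Plunger of press_b: wooden cap 28 mm across on a rod. Origin: centre of the cap's top, 118 mm above the press's underside when up, 97.5 mm when home on a rubber buffer (5 N per mm). Starts 0 to 4 mm down, stays where left. Steady resistance 2 to 5 N, differing by press; with the bung it climbs by 5 N per mm past 11 mm of travel, springing back a little. Over 20 N on it is forcing.
- press_c: One of three look-alike biscuit presses: upright steel cylinder, plunger on top, loose on the ledge, 0.4 to 0.6 kg. Origin: centre of its underside, z up its axis. Foot 68 mm across, 6 mm thick; barrel 46 mm across up to z = 84 mm, where it can be gripped from above, fingers either side of the plunger (cap 28 mm). One of the three (it varies) has an unseen rubber bung inside.
- plunger_c: Plunger of press_c: wooden cap 28 mm across on a rod. Origin: centre of the cap's top, 118 mm above the press's underside when up, 97.5 mm when home on a rubber buffer (5 N per mm). Starts 0 to 4 mm down, stays where left. Steady resistance 2 to 5 N, differing by press; with the bung it climbs by 5 N per mm past 11 mm of travel, springing back a little. Over 20 N on it is forcing.
- tray: Shallow square dark wooden tray, fixed, 150 x 150 mm outside, 20 mm high, walls and floor 5 mm. Origin at the centre of its underside; sides along its x and y.
- tray_in (a point): Centre of the tray's inner floor, 5 mm above the ledge; the clear floor is 140 x 140 mm.
- pot: Bystander: loose white enamel pot, 180 mm in diameter, lid knob at 150 mm, two side handles along its y. Origin at the centre of its underside.
- tagine: Bystander: loose painted ceramic tagine, 250 mm in diameter, cone top to 231 mm. Origin at the centre of its underside.
- whisk: Bystander: loose steel whisk 277 mm long lying along its x, wire end to +x, up to 57 mm high. Origin near its middle at ledge height.
Things that resemble listed ones, but are neither listed nor needed, are in the scene too. What is shaped like the press_c but orange, pink or red is not meant.

How it is judged:
By the outcome, as a careful person would: the job done as asked, in the order asked, and still so for the second after the job is handed in, with the robot touching nothing.
It also fails if it takes over 70 s, if anything falls off the work surface, if the arm or the gripper's body presses on something with over 40 N, if the wrist force passes 120 N, or if a joint passes its speed limit or range.

### The arm

A 6-joint arm with a two-finger parallel gripper is mounted at the origin on the work surface. World frame = base frame: x ahead of the robot, y to its left, z up, the work surface at z = 0. Lengths are in m, angles in rad, forces in N, time in s.
With the tool pointing down it reaches from about 0.375 to 0.9 m from the base axis. Payload 3.1 kg.
Tool frame: the origin (TCP) lies on the centre line of the jaws, within the pads' length; the fingertips stand robot.tip_reach ahead of it and the grasp point (between the pads) lies 8 mm behind it (robot.tip_reach is the distance from the TCP to the fingertips, in m); z points along the fingers, y is the line along which they close (so a half turn about z gives the same grasp; the last joint's range is limited). The gripper opens to 87 mm and grips with 3 to 60 N. Pads are 19 mm wide; open, the fingers measure 117 mm over their backs; the gripper's body (75 mm by 190 mm) begins 51 mm behind the grasp point.
Start: joints at [0.923, 0.527, 1.433, -0, 1.181, -0.178], TCP at [0.282, 0.558, 0.206] pointing down, gripper open.
Joint ranges: [-3.08, 3.08], [-0.75, 2.2], [0.22, 2.44], [-1.43, 4.57], [0, 2.65], [-2.85, 2.85]. Speed limits (rad/s): [2.79, 2.79, 3.14, 3.14, 3.14, 3.14].

### API

Orientations are given as a unit quaternion [x, y, z, w].
In Python, from rig import robot gives the robot as it stands.
- The arm moves only by the tool jog_arm, never from a script. Its argument "motion" is one flat list of numbers, 7 for each row, row after row: the shift along the tool's x, y, z scaled (see below), then the turn, a rotation vector about the tool's x, y, z scaled (see below), then the gripper's target within -1 to 1 (shut at 1, half-way at 0, fully open at -1). In form: [x, y, z, rx, ry, rz, hand, x, y, z, rx, ry, rz, hand, ...]. A call has 1 to 12 rows; each row shifts and turns the commanded pose from where the row before left it, along the tool's axes as they then stand; what a row does not reach is not made up. The controller multiplies each number of a shift by 4 cm and each number of a turn by 4 degrees. A row lasts 1/8 s, in which the tool goes at most 62.5 mm and 10.7 degrees, less where a joint would pass 70% of its speed; a pose out of reach is approached as far as the arm can. A call with a number of a shift or a turn outside -1 to 1 is refused whole. A call with a gripper value outside its range is refused whole. The fingers move at their own pace and stop on an object; "grip_force" is the grip in N (left out, the last holds). Time passes only in rows, so rows that do not move let the fingers close. It gives the time, the measured TCP pose, the force, the opening and the grip force at its end, in the units of the state.
- robot.get_obs(): the state, without advancing time (a new reading comes with each control period).
- robot.camera(name): name is "side" or "top"; returns the picture (384x512x3 uint8, blue, green, red); there is no depth.
- robot.calibration(name): a dict with "fx", "fy", "cx", "cy" (pixels), "dist_coeffs" ([k1, k2, p1, p2, k3] as OpenCV has them; the pictures are not rectified), "R" (3x3) and "t" (3): a world point X has camera coordinates R X + t. Camera axes: x right, y down, z forward; pixel columns grow to the right and rows downward; lengths in m; the calibration is good to about 2 mm. A picture is of the moment at which its call begins. calibration takes no time and is no camera call.
- robot.hand_in(): hands the job in; it is judged then, once.
The state is a dict: "time": time; "q": joint angles; "joint_velocities": joint speeds; "joint_torque": joint torques, N m; "position": TCP position; "tool_rot": TCP orientation; "ft_force": force on the tool from outside, world axes, zero at the start; "moment": the same for the moment, N m; "grip_width": finger opening in m; "grip_force": force on a finger pad.
Only numpy, scipy, OpenCV 4.12 (cv2) and the standard library are available. Lean on these libraries where they do the work, as an engineer would, in place of code of your own. Each camera call takes 0.05 s, during which the arm holds its last target. There are 200 camera calls.

## Working session

There is one attempt and no reset: what is moved stays moved. The work goes in short steps, Python scripts to look and compute and a tool call to move; the robot and the scene stay as the last step left them, time stands still between calls to the robot, and variables do not carry over. Pictures are saved under pics/ and viewed, at most 10 in all, crops included, and the job is handed in when it is done.

Besides the shell and the picture viewer there is one more tool, called after "Emit:" as name(argument=value, ...), one argument or row to a line, values as JSON. jog_arm: Moves the arm, as the interface text tells. Shifts and turns lie within -1 to 1; 1 stands for 4 cm of shift or 4 degrees of turn. Its arguments: {"type":"object","properties":{"motion":{"type":"array","items":{"type":"number"}},"grip_force":{"type":"number"}},"required":["motion"]}

```bash
mkdir -p pics; ls; python3 - <<'E'
from rig import robot
import cv2,numpy as np
for n in("side","top"):
    cv2.imwrite(f"pics/{n}0.png",robot.camera(n))
    c=robot.calibration(n);print(n,{k:np.round(v,4).tolist() for k,v in c.items()})
o=robot.get_obs();print(o,robot.tip_reach)
E
```

```text
pics
side {'fx': 458.2603, 'fy': 458.2603, 'cx': 243.4075, 'cy': 197.7788, 'dist_coeffs': [-0.0701, 0.0, 0.0, 0.0, 0.0], 'R': [[0.9183, -0.3955, 0.0154], [-0.2158, -0.533, -0.8181], [0.3318, 0.748, -0.5748]], 't': [-0.5731, 0.2149, 1.3484]}
top {'fx': 421.6948, 'fy': 421.6948, 'cx': 257.6032, 'cy': 189.4948, 'dist_coeffs': [0.0415, 0.0, 0.0, 0.0, 0.0], 'R': [[0.0023, -1.0, -0.0005], [-0.9898, -0.0022, -0.1421], [0.1421, 0.0009, -0.9899]], 't': [-0.0178, 0.5952, 1.7392]}
{'time': 0.1, 'q': array([ 9.23507633e-01,  5.28379359e-01,  1.43375596e+00, -4.00384816e-06,
        1.18142151e+00, -1.78532686e-01]), 'joint_velocities': array([-1.44440988e-03, -1.77775289e-03, -5.65975501e-03, -5.08475968e-04,
        3.33655224e-04, -3.14584958e-05]), 'joint_torque': array([-8.02753311e-04, -4.40992928e+01, -1.77148747e+01,  6.33848459e-02,
        5.34937601e-02, -5.37253459e-05]), 'position': array([0.28193189, 0.55702761, 0.20527154]), 'tool_rot': array([ 2.32237188e-01,  9.72658688e-01, -9.00290210e-04, -3.92392463e-04]), 'ft_force': array([ 0.27527129,  0.50356704, -0.07950109]), 'moment': array([ 0.00117509,  0.02686522, -0.01342502]), 'grip_force': 0.0, 'grip_width': 0.08724077705138586} 0.011
```

View pics/side0.png

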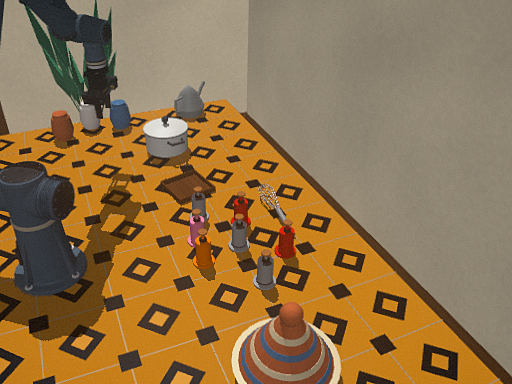

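View pics/top0.png

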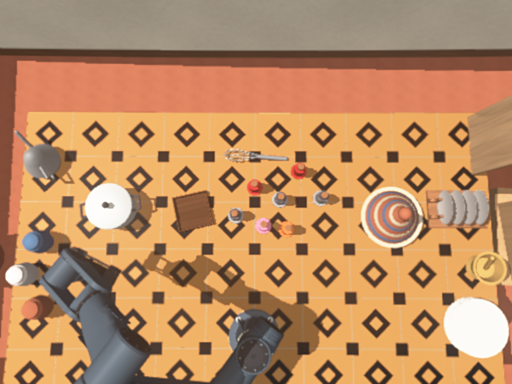

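The side view shows steel presses near (199,203), (239,232) and (265,270). In the top view they are at (235,215), (280,199) and (321,198), with the tray at (193,211). 

Look-alikes in the top view: red (254,187), red (299,171), pink (263,225) and orange (288,228). I choose the three grey steel ones and check them in one close crop.

```bash
cat > h.py <<'E'
import cv2,numpy as np
from rig import robot
C={n:robot.calibration(n) for n in("side","top")}
def ray(n,p):
    c=C[n];K=np.array([[c['fx'],0,c['cx']],[0,c['fy'],c['cy']],[0,0,1]])
    u=cv2.undistortPoints(np.array([[p]],float),K,np.array(c['dist_coeffs']))[0,0]
    R=np.array(c['R']);return -R.T@np.array(c['t']),R.T@np.array([u[0],u[1],1.])
def plane(n,p,z):
    o,d=ray(n,p);return o+d*(z-o[2])/d[2]
def two(ps,pt):
    (o1,d1),(o2,d2)=ray("side",ps),ray("top",pt)
    s=np.linalg.lstsq(np.c_[d1,-d2],o2-o1,rcond=None)[0]
    a,b=o1+s[0]*d1,o2+s[1]*d2;return (a+b)/2,np.linalg.norm(a-b)
def proj(n,X):
    c=C[n];K=np.array([[c['fx'],0,c['cx']],[0,c['fy'],c['cy']],[0,0,1]])
    return cv2.projectPoints(np.array([X],float),cv2.Rodrigues(np.array(c['R']))[0],np.array(c['t']),K,np.array(c['dist_coeffs']))[0][0,0]
E
python3 - <<'E'
import cv2,numpy as np
s=cv2.imread("pics/side0.png");t=cv2.imread("pics/top0.png")
a=cv2.resize(s[160:300,150:300],None,fx=4,fy=4,interpolation=cv2.INTER_CUBIC)[:, :]
b=cv2.resize(t[160:240,165:345],None,fx=4.4,fy=4.4,interpolation=cv2.INTER_CUBIC)
cv2.imwrite("pics/cs.png",a);cv2.imwrite("pics/ct.png",b)
E
```

```text
(no output)
```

View pics/cs.png

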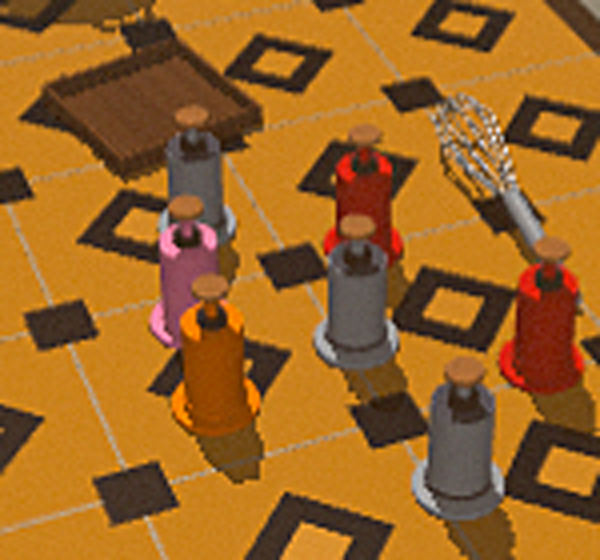

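View pics/ct.png

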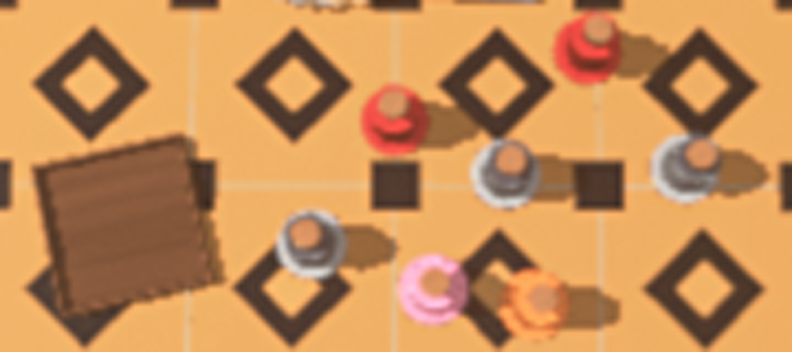

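The crops confirm three grey steel presses with wooden caps. In the side crop the caps are at (192,115), (357,224) and (466,370); in the top crop they are at (305,234), (512,158) and (703,153). The tray corners are clear too.

```bash
python3 - <<'E'
from h import *
S=lambda u,v:(150+u/4-.375,160+v/4-.375)
T=lambda u,v:(165+u/4.4-.39,160+v/4.4-.39)
for k,s,t in(("P1",(192,115),(305,234)),("P2",(357,224),(512,158)),("P3",(466,370),(703,153)),
 ("red1",(365,133),(392,103)),("pink",(186,205),(435,282)),("or",(210,285),(543,298)),("red2",(552,245),(598,30))):
    X,e=two(S(*s),T(*t));print(k,X.round(4),round(e,4),"plane .116",plane("top",T(*t),.116).round(4),plane("side",S(*s),.116).round(4))
for s,t in(((45,90),(38,168)),((178,42),(182,137)),((262,110),(220,283)),((125,178),(65,315))):
    X,e=two(S(*s),T(*t));print("tray",X.round(4),round(e,4),plane("top",T(*t),.02).round(4),plane("side",S(*s),.02).round(4))
for f,t in(((200,222),(312,247)),((357,337),(505,175)),((457,487),(687,170))):
    print("foot",plane("side",S(*f),.006).round(4),plane("top",T(*t),.006).round(4))
E
```

```text
P1 [0.4909 0.0778 0.12  ] 0.0025 plane .116 [0.49   0.0783 0.116 ] [0.4939 0.0833 0.116 ]
P2 [ 0.5596 -0.1107  0.1215] 0.0001 plane .116 [ 0.5603 -0.111   0.116 ] [ 0.5623 -0.1041  0.116 ]
P3 [ 0.5659 -0.2862  0.1177] 0.0015 plane .116 [ 0.5654 -0.2862  0.116 ] [ 0.5675 -0.2846  0.116 ]
red1 [ 0.6115 -0.001   0.1212] 0.0023 plane .116 [ 6.112e-01 -6.000e-04  1.160e-01] [0.6157 0.0058 0.116 ]
pink [ 0.4468 -0.0405  0.1222] 0.0015 plane .116 [ 0.4465 -0.0404  0.116 ] [ 0.45   -0.0325  0.116 ]
or [ 0.4325 -0.1381  0.122 ] 0.0011 plane .116 [ 0.4323 -0.1384  0.116 ] [ 0.4353 -0.1312  0.116 ]
red2 [ 0.6805 -0.1913  0.1235] 0.0039 plane .116 [ 0.6802 -0.1914  0.116 ] [ 0.6876 -0.1832  0.116 ]
tray [ 0.4991  0.3573 -0.0101] 0.1336 [0.562  0.3428 0.02  ] [0.4218 0.3116 0.02  ]
tray [0.5504 0.1987 0.1136] 0.0591 [0.5926 0.2042 0.02  ] [0.5639 0.3463 0.02  ]
tray [0.5076 0.1387 0.0791] 0.1268 [0.4511 0.1649 0.02  ] [0.5982 0.204  0.02  ]
tray [ 0.4596  0.327  -0.1054] 0.07 [0.4203 0.3126 0.02  ] [0.4501 0.1487 0.02  ]
foot [0.4957 0.0817 0.006 ] [0.487  0.0777 0.006 ]
foot [ 0.562  -0.1076  0.006 ] [ 0.5578 -0.1101  0.006 ]
foot [ 0.5647 -0.2868  0.006 ] [ 0.5631 -0.2878  0.006 ]
```

Presses P1 (0.490, 0.078), P2 (0.560, -0.110) and P3 (0.566, -0.286) have their tops about 0.12 m high, and the tray centre is about (0.507, 0.256). I'll move over P1 with the fingers shut.

Emit:
jog_arm(
  motion=[-0.84, -0.69, 0, 0, 0, 0, 1, -0.84, -0.69, 0, 0, 0, 0, 1, -0.84, -0.69, 0, 0, 0, 0, 1, -0.84, -0.69, 0, 0, 0, 0, 1, -0.84, -0.69, 0, 0, 0, 0, 1, -0.84, -0.69, 0, 0, 0, 0, 1, -0.84, -0.69, 0, 0, 0, 0, 1, -0.84, -0.69, 0, 0, 0, 0, 1, -0.84, -0.69, 0, 0, 0, 0, 1, -0.84, -0.69, 0, 0, 0, 0, 1, -0.84, -0.69, 0, 0, 0, 0, 1, 0, 0, 0, 0, 0, 0, 1],
  grip_force=20,
)

```text
time: 1.6
position: [0.4763, 0.1173, 0.206]
tool_rot: [0.234, 0.972, -0.0, 0.0]
ft_force: [0.0, 0.1, 0.1]
grip_width: 0.0003
grip_force: 0.0
```

Emit:
jog_arm(
  motion=[-0.75, -0.72, 0, 0, 0, 0, 1, 0, 0, 0.8, 0, 0, 0, 1, 0, 0, 0.8, 0, 0, 0, 1, 0, 0, 0, 0, 0, 0, 1],
)

```text
time: 2.1
position: [0.4859, 0.0813, 0.1402]
tool_rot: [0.232, 0.973, -0.0, -0.003]
ft_force: [-0.6, 0.9, -0.1]
grip_width: 0.0001
grip_force: 0.0
```

```bash
python3 - <<'E'
from h import *
s=robot.camera("side");t=robot.camera("top")
a=cv2.resize(s[160:240,150:250],None,fx=4,fy=4,interpolation=cv2.INTER_CUBIC)
b=cv2.resize(t[180:250,195:275],None,fx=4,fy=4,interpolation=cv2.INTER_CUBIC)
b=cv2.copyMakeBorder(b,0,40,0,0,0)
cv2.imwrite("pics/c2.png",np.hstack([a,b]))
E
```

```text
(no output)
```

View pics/c2.png

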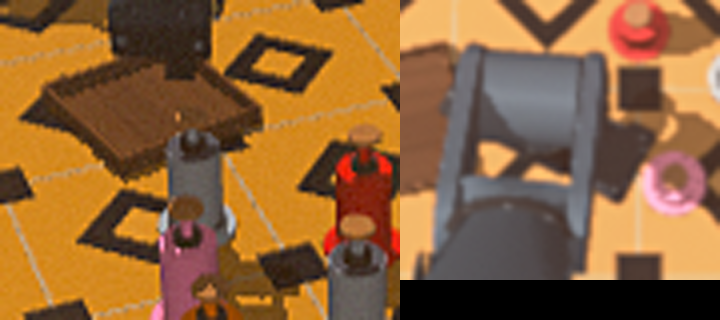

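In the side crop the cap of P1 is no longer clear at (192,115). I'll check where the tool tip projects.

```bash
python3 - <<'E'
from h import *
s=robot.camera("side");o=robot.get_obs();p=o['position'];print(o['time'],p,o['ft_force'])
for dz in(-.011,0,.04,.08): print(dz,proj("side",p+[0,0,dz]))
print(proj("side",[.490,.078,.118]))
cv2.imwrite("pics/c3.png",cv2.resize(s[150:230,170:230],None,fx=7,fy=7,interpolation=cv2.INTER_NEAREST))
E
```

```text
2.25 [0.48922407 0.08104591 0.14303381] [ 1.3918852  -0.35382279 -0.61293734]
-0.011 [196.28811753 184.95548463]
0 [196.14172935 182.13420205]
0.04 [195.60107607 171.67262318]
0.08 [195.04710899 160.88411087]
[196.99413448 188.95217666]
```

View pics/c3.png

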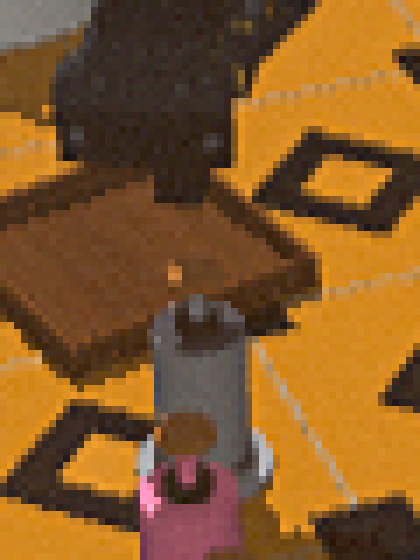

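The cap is only shaded by the gripper, at about pixel (197,189). The tips end just above it, so I'll descend slowly by feel.

Emit:
jog_arm(
  motion=[0, 0, 0.1, 0, 0, 0, 1, 0, 0, 0.1, 0, 0, 0, 1, 0, 0, 0.1, 0, 0, 0, 1, 0, 0, 0, 0, 0, 0, 1],
)

```text
time: 2.75
position: [0.4884, 0.0805, 0.1299]
tool_rot: [0.232, 0.973, -0.0, -0.0]
ft_force: [1.1, 0.1, 0.3]
grip_width: 0.0004
grip_force: 0.0
```

Emit:
jog_arm(
  motion=[0, 0, 0.05, 0, 0, 0, 1, 0, 0, 0.05, 0, 0, 0, 1, 0, 0, 0, 0, 0, 0, 1],
)

```text
time: 3.12
position: [0.4885, 0.0805, 0.126]
tool_rot: [0.232, 0.973, -0.0, -0.0]
ft_force: [-0.4, 0.1, 0.2]
grip_width: 0.0006
grip_force: 0.0
```

Emit:
jog_arm(
  motion=[0, 0, 0.05, 0, 0, 0, 1, 0, 0, 0.05, 0, 0, 0, 1, 0, 0, 0, 0, 0, 0, 1],
)

```text
time: 3.5
position: [0.4885, 0.0805, 0.122]
tool_rot: [0.232, 0.973, -0.0, -0.0]
ft_force: [0.8, -0.1, 0.0]
grip_width: 0.0002
grip_force: 0.0
```

No contact yet, so the shut tips may sit higher than assumed. I'll continue in small steps.

Emit:
jog_arm(
  motion=[0, 0, 0.05, 0, 0, 0, 1, 0, 0, 0, 0, 0, 0, 1],
)

```text
time: 3.75
position: [0.4885, 0.0805, 0.12]
tool_rot: [0.232, 0.973, -0.0, -0.0]
ft_force: [-0.4, 0.3, 0.1]
grip_width: 0.0005
grip_force: 0.0
```

Emit:
jog_arm(
  motion=[0, 0, 0.05, 0, 0, 0, 1, 0, 0, 0, 0, 0, 0, 1],
)

```text
time: 4.0
position: [0.4885, 0.0805, 0.118]
tool_rot: [0.232, 0.973, -0.0, -0.0]
ft_force: [0.3, 0.4, -0.2]
grip_width: 0.0006
grip_force: 0.0
```

```bash
python3 - <<'E'
from h import *
s=robot.camera("side");o=robot.get_obs();p=o['position'];print(o['time'],p,o['ft_force'],proj("side",p+[0,0,-.011]))
cv2.imwrite("pics/c4.png",cv2.resize(s[150:230,170:230],None,fx=7,fy=7,interpolation=cv2.INTER_NEAREST))
E
```

```text
4.05 [0.48859257 0.08050992 0.11807306] [0.31100535 0.79377914 0.5453014 ] [196.48628405 191.39596778]
```

View pics/c4.png

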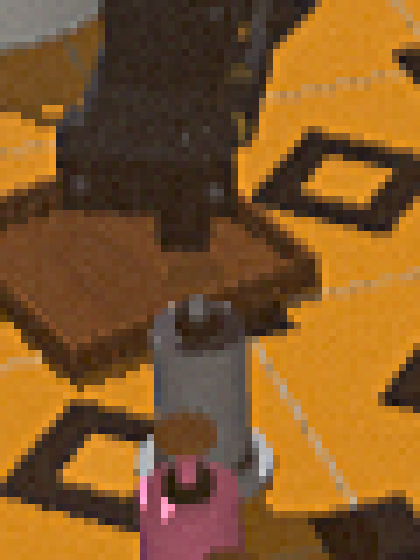

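The shut tips (crop 185,250) still show above the cap (195,272), so I keep stepping down.

Emit:
jog_arm(
  motion=[0, 0, 0.05, 0, 0, 0, 1, 0, 0, 0.05, 0, 0, 0, 1, 0, 0, 0, 0, 0, 0, 1],
)

```text
time: 4.42
position: [0.4885, 0.0805, 0.1139]
tool_rot: [0.232, 0.973, -0.0, -0.0]
ft_force: [-0.7, -0.9, 0.2]
grip_width: 0.0004
grip_force: 0.0
```

Emit:
jog_arm(
  motion=[0, 0, 0.05, 0, 0, 0, 1, 0, 0, 0, 0, 0, 0, 1],
)

```text
time: 4.68
position: [0.4885, 0.0805, 0.112]
tool_rot: [0.232, 0.973, -0.0, -0.0]
ft_force: [-0.1, -0.5, 0.0]
grip_width: 0.0006
grip_force: 0.0
```

Emit:
jog_arm(
  motion=[0, 0, 0.05, 0, 0, 0, 1, 0, 0, 0, 0, 0, 0, 1],
)

```text
time: 4.92
position: [0.4885, 0.0805, 0.11]
tool_rot: [0.232, 0.973, -0.0, -0.0]
ft_force: [0.2, 0.0, 0.3]
grip_width: 0.0001
grip_force: 0.0
```

Emit:
jog_arm(
  motion=[0, 0, 0.05, 0, 0, 0, 1, 0, 0, 0, 0, 0, 0, 1],
)

```text
time: 5.18
position: [0.4885, 0.0805, 0.108]
tool_rot: [0.232, 0.973, -0.0, -0.0]
ft_force: [0.2, 0.1, 0.2]
grip_width: 0.0005
grip_force: 0.0
```

Emit:
jog_arm(
  motion=[0, 0, 0.05, 0, 0, 0, 1, 0, 0, 0, 0, 0, 0, 1],
)

```text
time: 5.42
position: [0.4885, 0.0805, 0.106]
tool_rot: [0.232, 0.973, -0.0, -0.0]
ft_force: [-1.0, 0.4, 0.9]
grip_width: 0.0004
grip_force: 0.0
```

Emit:
jog_arm(
  motion=[0, 0, 0.05, 0, 0, 0, 1, 0, 0, 0, 0, 0, 0, 1],
)

```text
time: 5.68
position: [0.4885, 0.0805, 0.104]
tool_rot: [0.232, 0.973, -0.0, -0.0]
ft_force: [-1.7, 0.1, -0.7]
grip_width: 0.0004
grip_force: 0.0
```

```bash
python3 - <<'E'
from h import *
s=robot.camera("side");o=robot.get_obs();p=o['position'];print(o['time'],p,o['ft_force'],proj("side",p+[0,0,-.011]))
cv2.imwrite("pics/c5.png",cv2.resize(s[150:230,170:230],None,fx=7,fy=7,interpolation=cv2.INTER_NEAREST))
E
```

```text
5.725 [0.48858623 0.08048674 0.10405939] [-0.48297625 -0.08709738  0.66093653] [196.66976602 194.89423452]
```

View pics/c5.png

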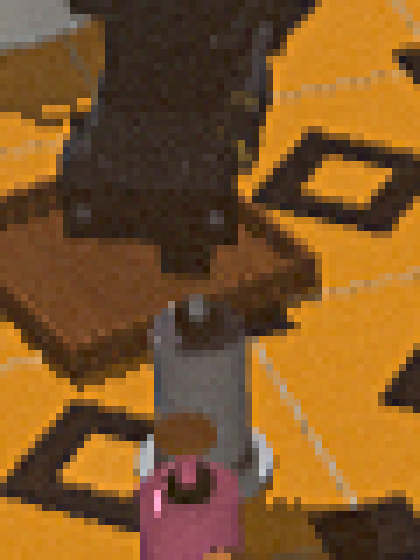

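```bash
python3 - <<'E'
from h import *
s=robot.camera("side")
print("cols 190..204, R channel / G");
for r in range(182,198): print(r,s[r,190:205,2].tolist(),s[r,190:205,1].tolist())
print(-np.array(C['side']['R']).T@np.array(C['side']['t']), robot.get_obs()['ft_force'])
E
```

```text
cols 190..204, R channel / G
182 [49, 46, 54, 53, 54, 50, 52, 46, 49, 53, 62, 62, 49, 53, 114] [36, 31, 40, 34, 31, 35, 39, 24, 30, 31, 47, 49, 35, 41, 68]
183 [49, 49, 52, 53, 47, 54, 56, 57, 52, 54, 54, 50, 44, 54, 123] [35, 35, 35, 38, 35, 40, 40, 39, 37, 38, 35, 32, 29, 40, 70]
184 [85, 63, 59, 53, 47, 52, 55, 51, 49, 55, 50, 52, 43, 73, 121] [53, 43, 37, 39, 23, 33, 37, 37, 29, 42, 34, 37, 33, 46, 76]
185 [115, 113, 89, 49, 57, 49, 52, 55, 51, 49, 78, 111, 106, 112, 120] [73, 70, 51, 31, 42, 37, 34, 33, 32, 34, 52, 63, 65, 70, 73]
186 [117, 124, 98, 44, 52, 53, 55, 54, 53, 55, 78, 129, 120, 115, 112] [64, 74, 62, 29, 38, 37, 40, 40, 38, 40, 50, 79, 72, 66, 71]
187 [111, 121, 120, 44, 49, 51, 56, 52, 52, 57, 107, 115, 114, 114, 115] [64, 77, 74, 32, 33, 36, 40, 34, 31, 37, 70, 70, 74, 69, 68]
188 [108, 110, 119, 34, 47, 48, 48, 48, 51, 54, 105, 108, 120, 120, 109] [67, 62, 69, 29, 32, 33, 29, 33, 35, 39, 69, 68, 74, 77, 61]
189 [110, 111, 112, 97, 92, 79, 74, 82, 74, 76, 106, 122, 110, 121, 104] [73, 70, 67, 62, 61, 48, 44, 55, 45, 48, 68, 78, 66, 75, 63]
190 [109, 107, 107, 114,
[... 412 characters left out ...]
 149, 80, 64, 106, 105, 74, 64, 72, 70, 71, 74] [67, 69, 67, 66, 122, 52, 51, 100, 102, 64, 49, 50, 57, 44, 49]
194 [110, 111, 110, 97, 109, 53, 50, 111, 110, 79, 55, 55, 71, 69, 77] [66, 68, 70, 83, 100, 38, 37, 103, 106, 69, 32, 40, 55, 53, 45]
195 [124, 87, 100, 91, 96, 47, 54, 80, 86, 63, 56, 59, 61, 64, 65] [78, 52, 85, 87, 86, 33, 38, 74, 76, 56, 36, 44, 54, 52, 53]
196 [84, 73, 99, 99, 98, 51, 50, 57, 61, 55, 56, 58, 65, 70, 71] [51, 49, 93, 85, 88, 29, 32, 45, 47, 37, 39, 40, 47, 53, 54]
197 [69, 103, 94, 96, 97, 62, 50, 53, 54, 53, 52, 57, 63, 65, 65] [41, 85, 85, 87, 86, 48, 30, 34, 33, 34, 38, 43, 49, 50, 57]
[ 0.12531343 -1.12069054  0.95974557] [0.24967879 0.39222609 0.78165784]
```

Emit:
jog_arm(
  motion=[0, 0, 0.04, 0, 0, 0, 1, 0, 0, 0, 0, 0, 0, 1],
)

```text
time: 6.02
position: [0.4885, 0.0805, 0.1025]
tool_rot: [0.232, 0.973, -0.0, -0.0]
ft_force: [-0.1, -0.9, -0.4]
grip_width: 0.0005
grip_force: 0.0
```

The finger's lower edge is at row 189 and the rod shows unchanged below it at rows 192–195. The plunger has not moved, so I continue down.

Emit:
jog_arm(
  motion=[0, 0, 0.04, 0, 0, 0, 1, 0, 0, 0, 0, 0, 0, 1],
)

```text
time: 6.28
position: [0.4885, 0.0805, 0.1008]
tool_rot: [0.232, 0.973, -0.0, -0.0]
ft_force: [-0.0, -0.3, 0.5]
grip_width: 0.0007
grip_force: 0.0
```

Emit:
jog_arm(
  motion=[0, 0, 0.04, 0, 0, 0, 1, 0, 0, 0, 0, 0, 0, 1],
)

```text
time: 6.52
position: [0.4887, 0.0805, 0.0993]
tool_rot: [0.232, 0.973, 0.0, 0.0]
ft_force: [-0.1, 0.4, 0.2]
grip_width: 0.0002
grip_force: 0.1
```

Emit:
jog_arm(
  motion=[0, 0, 0.04, 0, 0, 0, 1, 0, 0, 0, 0, 0, 0, 1],
)

```text
time: 6.78
position: [0.4887, 0.0805, 0.0977]
tool_rot: [0.232, 0.973, 0.0, 0.0]
ft_force: [-0.1, -0.9, 1.1]
grip_width: 0.0009
grip_force: 0.3
```

Emit:
jog_arm(
  motion=[0, 0, 0.04, 0, 0, 0, 1, 0, 0, 0, 0, 0, 0, 1],
)

```text
time: 7.02
position: [0.4887, 0.0805, 0.096]
tool_rot: [0.232, 0.973, 0.0, 0.0]
ft_force: [0.2, 0.2, -0.3]
grip_width: 0.0006
grip_force: 0.2
```

```bash
cat >> h.py <<'E'
def obs(n=4):
    F=[];s=None
    for i in range(n):
        s=robot.camera("side");F.append(robot.get_obs()['ft_force'])
    o=robot.get_obs();print(o['time'],o['position'].round(4),"F",np.mean(F,0).round(2),"M",o['moment'].round(2),o['grip_force']);return s
E
python3 - <<'E'
from h import *
s=obs()
for r in range(185,200): print(r,s[r,188:206,2].tolist())
E
```

```text
7.225 [0.4886 0.0805 0.096 ] F [-0.16 -0.16  0.26] M [0.02 0.03 0.02] 0.010467730109269269
185 [47, 52, 53, 53, 51, 55, 57, 47, 53, 37, 52, 52, 56, 57, 53, 46, 103, 121]
186 [66, 69, 63, 50, 50, 52, 52, 51, 51, 54, 55, 50, 50, 44, 41, 53, 119, 123]
187 [105, 98, 106, 110, 114, 43, 55, 51, 50, 49, 53, 46, 77, 117, 84, 104, 119, 114]
188 [113, 113, 115, 120, 118, 48, 48, 56, 53, 54, 47, 50, 68, 122, 121, 122, 117, 118]
189 [112, 110, 108, 112, 115, 40, 59, 49, 54, 51, 52, 47, 100, 100, 112, 123, 109, 128]
190 [113, 108, 108, 110, 111, 40, 41, 45, 47, 42, 46, 46, 108, 152, 113, 123, 84, 92]
191 [107, 107, 113, 106, 112, 99, 103, 76, 78, 78, 64, 87, 114, 117, 80, 93, 72, 76]
192 [109, 110, 106, 108, 113, 111, 112, 106, 110, 111, 109, 110, 101, 81, 67, 73, 72, 73]
193 [109, 104, 110, 111, 111, 114, 145, 75, 77, 108, 105, 87, 67, 62, 77, 73, 74, 63]
194 [111, 108, 106, 102, 111, 98, 111, 46, 58, 109, 104, 73, 54, 63, 68, 67, 68, 68]
195 [109, 117, 122, 85, 100, 92, 94, 42, 52, 80, 87, 66, 52, 58, 67, 65, 66, 53]
196 [105, 87, 92, 73, 94, 92, 101, 45, 50, 56, 60, 52, 53, 56, 67, 70, 64, 51]
197 [82, 70, 68, 98, 93, 95, 102, 49, 52, 58, 53, 54, 58, 65, 63, 66, 66, 44]
198 [77, 71, 67, 89, 121, 95, 101, 62, 59, 58, 50, 55, 63, 60, 63, 58, 81, 120]
199 [80, 72, 67, 80, 99, 93, 69, 61, 63, 61, 63, 59, 55, 66, 97, 87, 85, 147]
```

```bash
python3 - <<'E'
from h import *
s=robot.camera("side").astype(int);a=cv2.imread("pics/side0.png").astype(int)
for r in range(188,199): print(r,"now R-B",(s[r,192:202,2]-s[r,192:202,0]).tolist()," init",(a[r,192:202,2]-a[r,192:202,0]).tolist())
E
```

```text
188 now R-B [91, 15, 25, 30, 28, 33, 30, 29, 42, 82]  init [71, 74, 119, 121, 129, 123, 120, 128, 122, 124]
189 now R-B [75, 24, 31, 26, 29, 22, 33, 36, 69, 75]  init [69, 71, 134, 129, 120, 123, 117, 120, 129, 105]
190 now R-B [78, 13, 28, 27, 26, 30, 21, 26, 72, 96]  init [70, 69, 91, 107, 119, 131, 116, 104, 99, 74]
191 now R-B [74, 65, 75, 56, 55, 42, 48, 54, 79, 81]  init [72, 72, 62, 77, 82, 98, 83, 85, 76, 66]
192 now R-B [79, 85, 80, 69, 75, 76, 75, 76, 72, 55]  init [74, 72, 73, 79, 43, 26, 12, 48, 65, 58]
193 now R-B [85, 84, 40, 43, 44, 37, 29, 42, 35, 31]  init [80, 80, 40, 37, 14, 6, 9, 18, 8, 23]
194 now R-B [66, 14, 11, 34, 28, 5, 11, 16, 24, 23]  init [67, 18, 18, 23, 16, 11, 9, 17, 22, 19]
195 now R-B [19, -3, 2, 36, 23, 16, 11, 22, 33, 24]  init [14, 3, 7, 29, 31, 16, 13, 26, 37, 14]
196 now R-B [3, 7, 5, 38, 32, 26, 25, 31, 30, 28]  init [5, 10, 11, 33, 38, 30, 29, 27, 37, 25]
197 now R-B [5, 10, 7, 26, 26, 30, 26, 30, 31, 23]  init [6, 10, 10, 26, 36, 30, 31, 28, 33, 27]
198 now R-B [9, 6, 8, 24, 20, 28, 26, 30, 17, 20]  init [4, 9, 8, 12, 23, 28, 26, 29, 22, 24]
```

Emit:
jog_arm(
  motion=[0, 0, 0.05, 0, 0, 0, 1],
)

```text
time: 7.4
position: [0.4886, 0.0805, 0.0942]
tool_rot: [0.232, 0.973, -0.0, -0.0]
ft_force: [-0.8, 0.0, 1.7]
grip_width: 0.0003
grip_force: 1.0
```

Emit:
jog_arm(
  motion=[0, 0, 0.05, 0, 0, 0, 1],
)

```text
time: 7.52
position: [0.4886, 0.0805, 0.0921]
tool_rot: [0.232, 0.973, -0.0, -0.0]
ft_force: [-0.5, -0.4, 2.2]
grip_width: 0.0005
grip_force: 1.0
```

Contact: the cap has moved down about one row (about 4 mm), with about 2 N while moving. I continue in ~1.6 mm steps and read the force in motion.

Emit:
jog_arm(
  motion=[0, 0, 0.04, 0, 0, 0, 1],
)

```text
time: 7.65
position: [0.4886, 0.0805, 0.0904]
tool_rot: [0.232, 0.973, -0.0, -0.0]
ft_force: [-1.5, -0.4, 1.2]
grip_width: 0.0004
grip_force: 1.0
```

Emit:
jog_arm(
  motion=[0, 0, 0.04, 0, 0, 0, 1],
)

```text
time: 7.78
position: [0.4886, 0.0805, 0.0888]
tool_rot: [0.232, 0.973, -0.0, -0.0]
ft_force: [-0.4, 0.5, 2.0]
grip_width: 0.0005
grip_force: 1.0
```

Emit:
jog_arm(
  motion=[0, 0, 0.03, 0, 0, 0, 1],
)

```text
time: 7.9
position: [0.4886, 0.0805, 0.0876]
tool_rot: [0.232, 0.973, -0.0, -0.0]
ft_force: [-0.3, -0.2, 2.3]
grip_width: 0.0006
grip_force: 1.0
```

Emit:
jog_arm(
  motion=[0, 0, 0.04, 0, 0, 0, 1],
)

```text
time: 8.02
position: [0.4886, 0.0805, 0.0861]
tool_rot: [0.232, 0.973, -0.0, -0.0]
ft_force: [-1.2, 0.0, 1.4]
grip_width: 0.0005
grip_force: 1.0
```

Emit:
jog_arm(
  motion=[0, 0, 0.04, 0, 0, 0, 1],
)

```text
time: 8.15
position: [0.4886, 0.0805, 0.0844]
tool_rot: [0.232, 0.973, -0.0, -0.0]
ft_force: [-1.1, 0.5, 1.7]
grip_width: 0.0004
grip_force: 1.0
```

Emit:
jog_arm(
  motion=[0, 0, 0.03, 0, 0, 0, 1],
)

```text
time: 8.28
position: [0.4886, 0.0805, 0.0832]
tool_rot: [0.232, 0.973, -0.0, -0.0]
ft_force: [-0.5, 0.9, 2.1]
grip_width: 0.0007
grip_force: 1.0
```

```bash
python3 - <<'E'
from h import *
s=obs(2).astype(int)
for r in range(188,200): print(r,"R-B",(s[r,192:202,2]-s[r,192:202,0]).tolist())
E
```

```text
8.375 [0.4887 0.0805 0.0832] F [-0.   -0.05  0.31] M [ 0.01 -0.04 -0.04] 0.0
188 R-B [28, 37, 39, 25, 28, 27, 24, 36, 23, 13]
189 R-B [29, 27, 26, 28, 29, 35, 28, 26, 31, 21]
190 R-B [55, 19, 30, 45, 30, 35, 22, 26, 36, 31]
191 R-B [76, 20, 24, 22, 28, 30, 28, 34, 35, 67]
192 R-B [80, 36, 30, 23, 32, 27, 31, 28, 35, 77]
193 R-B [84, 33, 30, 26, 25, 29, 35, 22, 51, 79]
194 R-B [67, 7, 61, 45, 39, 45, 37, 43, 76, 76]
195 R-B [8, 3, 42, 77, 81, 78, 72, 75, 76, 50]
196 R-B [0, 2, 22, 53, 54, 63, 52, 61, 48, 33]
197 R-B [7, 7, 19, 22, 37, 29, 29, 33, 24, 22]
198 R-B [4, 9, 20, 22, 22, 26, 27, 23, 26, 21]
199 R-B [9, 10, 23, 19, 20, 22, 22, 20, 19, 16]
```

Cap down by about 4.5 rows (about 17 mm) with a steady ~2 N, so P1 runs freely. I now push to the buffer.

Emit:
jog_arm(
  motion=[0, 0, 0.03, 0, 0, 0, 1],
)

```text
time: 8.5
position: [0.4887, 0.0805, 0.0821]
tool_rot: [0.232, 0.973, 0.0, 0.0]
ft_force: [-0.7, 0.2, 2.5]
grip_width: 0.0004
grip_force: 1.0
```

Emit:
jog_arm(
  motion=[0, 0, 0.03, 0, 0, 0, 1],
)

```text
time: 8.62
position: [0.4887, 0.0805, 0.081]
tool_rot: [0.232, 0.973, 0.0, 0.0]
ft_force: [-1.5, -0.3, 4.4]
grip_width: 0.0006
grip_force: 2.1
```

Emit:
jog_arm(
  motion=[0, 0, 0.03, 0, 0, 0, 1],
)

```text
time: 8.75
position: [0.4888, 0.0805, 0.0801]
tool_rot: [0.232, 0.973, 0.0, 0.0]
ft_force: [-1.9, 0.0, 9.1]
grip_width: 0.0002
grip_force: 4.2
```

P1 is home: force rises sharply at TCP z ≈ 0.081, which puts the shut tips about 16 mm behind the TCP. Next is P2.

Emit:
jog_arm(
  motion=[0, 0, -0.7, 0, 0, 0, 1, 0, 0, -0.7, 0, 0, 0, 1, -0.75, -0.69, 0, 0, 0, 0, 1, -0.75, -0.69, 0, 0, 0, 0, 1, -0.75, -0.69, 0, 0, 0, 0, 1, -0.75, -0.69, 0, 0, 0, 0, 1, -0.75, -0.69, 0, 0, 0, 0, 1, 0, 0, 0, 0, 0, 0, 1, 0, 0, 0.3, 0, 0, 0, 1, 0, 0, 0, 0, 0, 0, 1],
)

```text
time: 10.0
position: [0.5582, -0.1087, 0.1222]
tool_rot: [0.232, 0.973, 0.0, -0.002]
ft_force: [0.0, -0.1, 0.4]
grip_width: 0.0004
grip_force: 0.0
```

```bash
python3 - <<'E'
from h import *
obs(2)
a=cv2.imread("pics/side0.png");s=robot.camera("side")
b=[cv2.resize(i[170:260,180:260],None,fx=4.5,fy=4.5,interpolation=cv2.INTER_CUBIC) for i in(a,s)]
cv2.imwrite("pics/c6.png",np.hstack(b))
E
```

```text
10.1 [ 0.5593 -0.1091  0.1232] F [-0.79  0.04 -0.09] M [-0.02 -0.01  0.  ] 0.0
```

View pics/c6.png

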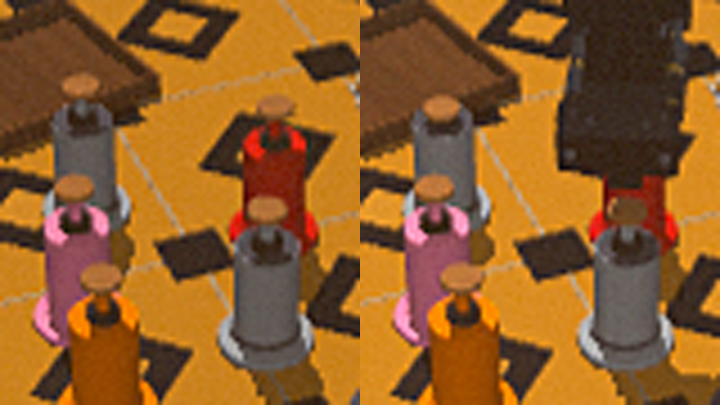

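P1's cap (crop 440,108) is now low and the press stands upright. The shut fingers are over P2's cap (crop 627,212), so I press P2.

Emit:
jog_arm(
  motion=[0, 0, 0.25, 0, 0, 0, 1, 0, 0, 0.2, 0, 0, 0, 1, 0, 0, 0, 0, 0, 0, 1],
)

```text
time: 10.52
position: [0.5594, -0.11, 0.1047]
tool_rot: [0.232, 0.973, 0.0, -0.001]
ft_force: [-0.9, -1.0, 1.4]
grip_width: 0.0006
grip_force: 0.0
```

Emit:
jog_arm(
  motion=[0, 0, 0.05, 0, 0, 0, 1, 0, 0, 0.05, 0, 0, 0, 1, 0, 0, 0.05, 0, 0, 0, 1],
)

```text
time: 10.9
position: [0.5603, -0.1105, 0.1001]
tool_rot: [0.232, 0.973, -0.0, 0.0]
ft_force: [-0.7, 1.0, 3.4]
grip_width: 0.0007
grip_force: 2.0
```

Emit:
jog_arm(
  motion=[0, 0, 0.05, 0, 0, 0, 1],
)

```text
time: 11.02
position: [0.5603, -0.1105, 0.0982]
tool_rot: [0.232, 0.973, -0.0, 0.0]
ft_force: [-0.4, -0.1, 3.4]
grip_width: 0.0002
grip_force: 2.0
```

Emit:
jog_arm(
  motion=[0, 0, 0.05, 0, 0, 0, 1],
)

```text
time: 11.15
position: [0.5603, -0.1105, 0.0961]
tool_rot: [0.232, 0.973, -0.0, 0.0]
ft_force: [-0.9, 0.2, 4.9]
grip_width: 0.0003
grip_force: 2.0
```

Emit:
jog_arm(
  motion=[0, 0, 0.03, 0, 0, 0, 1],
)

```text
time: 11.28
position: [0.5603, -0.1105, 0.0947]
tool_rot: [0.232, 0.973, -0.0, 0.0]
ft_force: [-0.8, -0.6, 3.9]
grip_width: 0.0002
grip_force: 2.0
```

Emit:
jog_arm(
  motion=[0, 0, 0.03, 0, 0, 0, 1],
)

```text
time: 11.4
position: [0.5603, -0.1105, 0.0934]
tool_rot: [0.232, 0.973, -0.0, 0.0]
ft_force: [-1.4, 0.1, 3.8]
grip_width: 0.0004
grip_force: 2.0
```

Emit:
jog_arm(
  motion=[0, 0, 0.04, 0, 0, 0, 1],
)

```text
time: 11.52
position: [0.5603, -0.1105, 0.0918]
tool_rot: [0.232, 0.973, -0.0, 0.0]
ft_force: [0.1, -0.0, 3.4]
grip_width: 0.0002
grip_force: 2.0
```

Emit:
jog_arm(
  motion=[0, 0, 0.03, 0, 0, 0, 1],
)

```text
time: 11.65
position: [0.5603, -0.1105, 0.0906]
tool_rot: [0.232, 0.973, -0.0, 0.0]
ft_force: [-1.5, -0.2, 6.8]
grip_width: 0.0004
grip_force: 3.0
```

Emit:
jog_arm(
  motion=[0, 0, 0.02, 0, 0, 0, 1],
)

```text
time: 11.78
position: [0.5603, -0.1105, 0.09]
tool_rot: [0.232, 0.973, -0.0, 0.0]
ft_force: [-1.1, 0.2, 7.7]
grip_width: 0.0005
grip_force: 4.1
```

Force is climbing from TCP z ≈ 0.091. One more small step to confirm.

Emit:
jog_arm(
  motion=[0, 0, 0.02, 0, 0, 0, 1],
)

```text
time: 11.9
position: [0.5603, -0.1105, 0.0896]
tool_rot: [0.232, 0.973, -0.0, 0.0]
ft_force: [-2.5, 0.7, 10.3]
grip_width: 0.0002
grip_force: 5.1
```

```bash
python3 - <<'E'
from h import *
obs(2)
E
```

```text
12.0 [ 0.5603 -0.1105  0.0896] F [-1.99  0.03  8.4 ] M [ 0.03  0.31 -0.06] 4.024774671415798
```

P2 holds 8.4 N against the bung, so it is the stuck one and I stop there. I'll press P3 first, then move P2.

Emit:
jog_arm(
  motion=[0, 0, -0.7, 0, 0, 0, 1, 0, 0, -0.6, 0, 0, 0, 1, -0.53, -0.96, 0, 0, 0, 0, 1, -0.53, -0.96, 0, 0, 0, 0, 1, -0.53, -0.96, 0, 0, 0, 0, 1, -0.53, -0.97, 0, 0, 0, 0, 1, 0, 0, 0, 0, 0, 0, 1, 0, 0, 0.5, 0, 0, 0, 1, 0, 0, 0.4, 0, 0, 0, 1, 0, 0, 0, 0, 0, 0, 1],
)

```text
time: 13.25
position: [0.5649, -0.2842, 0.1029]
tool_rot: [0.232, 0.973, 0.001, -0.002]
ft_force: [-0.0, 0.6, 0.0]
grip_width: 0.0007
grip_force: 0.0
```

Emit:
jog_arm(
  motion=[0, 0, 0.05, 0, 0, 0, 1, 0, 0, 0.05, 0, 0, 0, 1],
)

```text
time: 13.5
position: [0.5668, -0.2861, 0.1016]
tool_rot: [0.232, 0.973, -0.0, 0.001]
ft_force: [0.3, 1.1, -0.8]
grip_width: 0.0007
grip_force: 0.0
```

Emit:
jog_arm(
  motion=[0, 0, 0.05, 0, 0, 0, 1, 0, 0, 0.05, 0, 0, 0, 1],
)

```text
time: 13.75
position: [0.5665, -0.2862, 0.0975]
tool_rot: [0.232, 0.973, -0.0, 0.0]
ft_force: [0.1, 0.4, 3.2]
grip_width: 0.0005
grip_force: 1.5
```

Emit:
jog_arm(
  motion=[0, 0, 0.05, 0, 0, 0, 1],
)

```text
time: 13.88
position: [0.5665, -0.2862, 0.0955]
tool_rot: [0.232, 0.973, -0.0, 0.0]
ft_force: [0.2, 0.4, 3.0]
grip_width: 0.0002
grip_force: 1.5
```

Emit:
jog_arm(
  motion=[0, 0, 0.05, 0, 0, 0, 1, 0, 0, 0.05, 0, 0, 0, 1],
)

```text
time: 14.12
position: [0.5664, -0.2862, 0.0911]
tool_rot: [0.232, 0.973, -0.0, 0.0]
ft_force: [0.3, 0.8, 2.2]
grip_width: 0.0005
grip_force: 1.5
```

Emit:
jog_arm(
  motion=[0, 0, 0.03, 0, 0, 0, 1],
)

```text
time: 14.25
position: [0.5664, -0.2862, 0.0897]
tool_rot: [0.232, 0.973, -0.0, 0.0]
ft_force: [0.9, 0.5, 3.2]
grip_width: 0.0005
grip_force: 1.5
```

Emit:
jog_arm(
  motion=[0, 0, 0.03, 0, 0, 0, 1],
)

```text
time: 14.38
position: [0.5664, -0.2862, 0.0886]
tool_rot: [0.232, 0.973, -0.0, 0.0]
ft_force: [0.1, 0.2, 1.5]
grip_width: 0.0007
grip_force: 1.5
```

Emit:
jog_arm(
  motion=[0, 0, 0.04, 0, 0, 0, 1],
)

```text
time: 14.5
position: [0.5664, -0.2862, 0.087]
tool_rot: [0.232, 0.973, -0.0, 0.0]
ft_force: [0.0, 0.4, 3.5]
grip_width: 0.0004
grip_force: 1.5
```

P3 is free, so I push it home. The target is TCP ≈ 0.080.

Emit:
jog_arm(
  motion=[0, 0, 0.05, 0, 0, 0, 1, 0, 0, 0.05, 0, 0, 0, 1],
)

```text
time: 14.75
position: [0.5664, -0.2862, 0.0829]
tool_rot: [0.232, 0.973, -0.0, 0.0]
ft_force: [1.0, -0.4, 3.9]
grip_width: 0.0001
grip_force: 1.5
```

Emit:
jog_arm(
  motion=[0, 0, 0.04, 0, 0, 0, 1],
)

```text
time: 14.88
position: [0.5664, -0.2862, 0.0812]
tool_rot: [0.232, 0.973, -0.0, 0.0]
ft_force: [1.0, -0.3, 4.2]
grip_width: 0.0007
grip_force: 2.0
```

Emit:
jog_arm(
  motion=[0, 0, 0.03, 0, 0, 0, 1],
)

```text
time: 15.0
position: [0.5664, -0.2862, 0.0805]
tool_rot: [0.232, 0.973, -0.0, 0.0]
ft_force: [0.1, 1.3, 6.5]
grip_width: 0.0004
grip_force: 3.8
```

Emit:
jog_arm(
  motion=[0, 0, 0.02, 0, 0, 0, 1],
)

```text
time: 15.12
position: [0.5664, -0.2863, 0.0802]
tool_rot: [0.232, 0.973, -0.0, 0.0]
ft_force: [-0.1, 2.3, 9.4]
grip_width: 0.0007
grip_force: 4.5
```

Emit:
jog_arm(
  motion=[0, 0, -1, 0, 0, 0, 1, 0, 0, -1, 0, 0, 0, 1, 0.53, 0.96, 0, 0, 0, 0, -1, 0.53, 0.96, 0, 0, 0, 0, -1, 0.53, 0.96, 0, 0, 0, 0, -1, 0.53, 0.97, 0, 0, 0, 0, -1, 0, 0, 0, 0, 0, 0, -1, 0, 0, 0, 0, 0, 0, -1, 0, 0, 0, 0, 0, 0, -1, 0, 0, 0, 0, 0, 0, -1],
)

```text
time: 16.38
position: [0.5601, -0.1116, 0.1592]
tool_rot: [0.233, 0.972, -0.0, -0.0]
ft_force: [0.3, -0.4, -0.6]
grip_width: 0.0728
grip_force: 0.0
```

```bash
python3 - <<'E'
from h import *
s=obs(2);p=robot.get_obs()['position'];y=np.array([.452,.892,0])
for k in(-.05,.05):
  for dz in(-.011,.016): print(k,dz,proj("side",p+k*y+[0,0,dz]).round(1))
b=cv2.resize(s[140:300,170:300],None,fx=4.5,fy=3.75,interpolation=cv2.INTER_CUBIC)
cv2.imwrite("pics/c7.png",b)
E
```

```text
16.475 [ 0.5601 -0.1112  0.1592] F [ 0.3  -0.48  0.26] M [-0.06 -0.06 -0.04] 0.0
-0.05 -0.011 [238.  218.8]
-0.05 0.016 [238.1 211.3]
0.05 -0.011 [240.4 198.9]
0.05 0.016 [240.5 191.6]
```

View pics/c7.png

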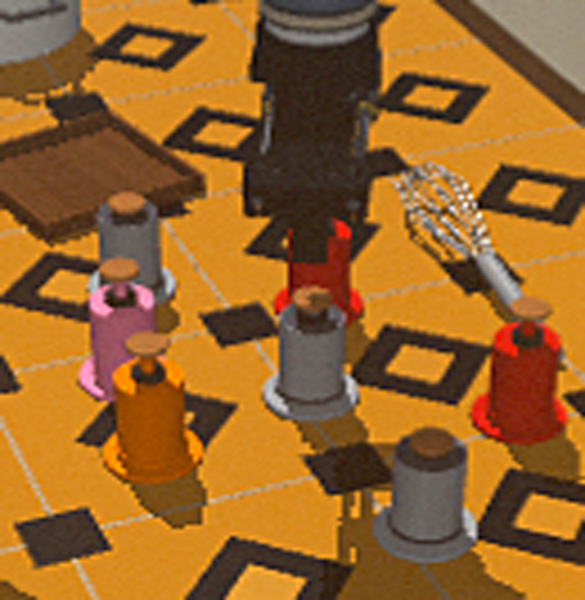

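The picture shows all three presses upright, with P1 (crop 128,205) and P3 (432,445) home and P2 (313,300) part-way. The open fingertip (315,262) again lies about 16 mm above the TCP reading, so I grasp with TCP z ≈ 0.04.

Emit:
jog_arm(
  motion=[0, 0, 0.7, 0, 0, 0, -1, 0, 0, 0.7, 0, 0, 0, -1, 0, 0, 0.7, 0, 0, 0, -1, 0, 0, 0.7, 0, 0, 0, -1, 0, 0, 0, 0, 0, 0, -1],
)

```text
time: 17.1
position: [0.5584, -0.1101, 0.0455]
tool_rot: [0.233, 0.973, 0.0, -0.002]
ft_force: [-0.4, -0.0, 0.6]
grip_width: 0.087
grip_force: 0.0
```

Emit:
jog_arm(
  motion=[0, 0, 0.1, 0, 0, 0, -1, 0, 0, 0.1, 0, 0, 0, -1, 0, 0, 0, 0, 0, 0, -1],
)

```text
time: 17.48
position: [0.5604, -0.1105, 0.0399]
tool_rot: [0.232, 0.973, -0.0, 0.0]
ft_force: [0.3, -0.1, -0.5]
grip_width: 0.087
grip_force: 0.0
```

Emit:
jog_arm(
  motion=[0, 0, 0, 0, 0, 0, 1, 0, 0, 0, 0, 0, 0, 1, 0, 0, 0, 0, 0, 0, 1, 0, 0, 0, 0, 0, 0, 1, 0, 0, 0, 0, 0, 0, 1, 0, 0, 0, 0, 0, 0, 1, 0, 0, 0, 0, 0, 0, 1, 0, 0, 0, 0, 0, 0, 1],
  grip_force=40,
)

```text
time: 18.48
position: [0.5606, -0.1102, 0.0396]
tool_rot: [0.232, 0.973, 0.0, 0.0]
ft_force: [2.4, 3.6, 3.1]
grip_width: 0.0451
grip_force: 40.0
```

Emit:
jog_arm(
  motion=[0, 0, -0.2, 0, 0, 0, 1, 0, 0, -0.3, 0, 0, 0, 1, 0, 0, 0, 0, 0, 0, 1],
)

```text
time: 18.85
position: [0.5605, -0.111, 0.0602]
tool_rot: [0.232, 0.973, -0.0, 0.001]
ft_force: [1.2, -0.1, -4.7]
grip_width: 0.0449
grip_force: 40.0
```

Emit:
jog_arm(
  motion=[0, 0, -0.5, 0, 0, 0, 1, 0, 0, -0.7, 0, 0, 0, 1, 0, 0, -0.7, 0, 0, 0, 1, 0, 0, -0.7, 0, 0, 0, 1, 0, 0, -0.4, 0, 0, 0, 1, 0, 0, 0, 0, 0, 0, 1],
)

```text
time: 19.6
position: [0.5606, -0.1108, 0.1802]
tool_rot: [0.232, 0.973, -0.0, 0.001]
ft_force: [-1.3, -0.2, -4.2]
grip_width: 0.0455
grip_force: 40.0
```

```bash
python3 - <<'E'
from h import *
s=obs(2);o=robot.get_obs();p=o['position'];print(o['grip_width'])
from scipy.spatial.transform import Rotation as R
print(R.from_quat(o['tool_rot']).inv().apply(np.array([.507,.256,0])-[p[0],p[1],0])/.04)
hsv=cv2.cvtColor(s,cv2.COLOR_BGR2HSV)
# lowest bright grey foot pixels under the held press
m=((hsv[...,1]<60)&(hsv[...,2]>70)).astype(np.uint8)
for z in(.096,.100,.104): print(z,proj("side",[p[0],p[1],p[2]-.04]))
n,l,st,ce=cv2.connectedComponentsWithStats(m[140:300,170:300]);print([(x.tolist(),c.round(1).tolist()) for x,c in zip(st[1:],ce[1:]) if x[4]>25])
E
```

```text
19.7 [ 0.5592 -0.1101  0.1784] F [-0.3  -0.09 -4.16] M [0.08 0.06 0.  ] 39.978774607079686
0.044893063667008494
[5.30082139 7.57549207 0.00918325]
0.096 [238.76489487 211.03913305]
0.1 [238.76489487 211.03913305]
0.104 [238.76489487 211.03913305]
[([0, 0, 18, 17, 239], [7.3, 7.0]), ([59, 0, 23, 6, 80], [69.8, 2.3]), ([106, 0, 24, 24, 294], [121.2, 7.6]), ([58, 52, 22, 25, 331], [68.8, 65.9]), ([22, 54, 17, 27, 203], [29.8, 65.9]), ([105, 64, 11, 17, 77], [110.0, 72.8]), ([83, 122, 23, 28, 427], [94.3, 136.9])]
```

The press is held (about 0.43 kg). I carry it over the tray.

Emit:
jog_arm(
  motion=[0.3, 0.45, 0, 0, 0, 0, 1, 0.55, 0.8, 0, 0, 0, 0, 1, 0.55, 0.8, 0, 0, 0, 0, 1, 0.55, 0.8, 0, 0, 0, 0, 1, 0.55, 0.8, 0, 0, 0, 0, 1, 0.55, 0.8, 0, 0, 0, 0, 1, 0.55, 0.8, 0, 0, 0, 0, 1, 0.55, 0.8, 0, 0, 0, 0, 1, 0.55, 0.8, 0, 0, 0, 0, 1, 0.4, 0.5, 0, 0, 0, 0, 1, 0.2, 0.22, 0, 0, 0, 0, 1, 0, 0, 0, 0, 0, 0, 1],
)

```text
time: 21.2
position: [0.5066, 0.2561, 0.1786]
tool_rot: [0.231, 0.973, -0.001, -0.001]
ft_force: [0.4, -0.6, -5.0]
grip_width: 0.0451
grip_force: 40.0
```

```bash
python3 - <<'E'
from h import *
s=obs(2);o=robot.get_obs();print(o['position'],o['grip_width'])
E
```

```text
21.3 [0.5076 0.2548 0.179 ] F [ 0.57 -0.82 -4.42] M [-0.05 -0.02 -0.04] 39.978841628471855
[0.50757077 0.25482674 0.17898897] 0.0453271756527942
```

Emit:
jog_arm(
  motion=[0, 0, 0.5, 0, 0, 0, 1, 0, 0, 0.65, 0, 0, 0, 1, 0, 0, 0.65, 0, 0, 0, 1, 0, 0, 0.65, 0, 0, 0, 1, 0, 0, 0.4, 0, 0, 0, 1, 0, 0, 0.25, 0, 0, 0, 1, 0, 0, 0, 0, 0, 0, 1, 0, 0, 0, 0, 0, 0, 1],
)

```text
time: 22.3
position: [0.5086, 0.2557, 0.0561]
tool_rot: [0.232, 0.973, 0.0, 0.001]
ft_force: [0.2, -0.5, -4.8]
grip_width: 0.0453
grip_force: 40.0
```

Emit:
jog_arm(
  motion=[0, 0, 0.05, 0, 0, 0, 1, 0, 0, 0.05, 0, 0, 0, 1, 0, 0, 0.03, 0, 0, 0, 1, 0, 0, 0, 0, 0, 0, 1],
)

```text
time: 22.8
position: [0.5077, 0.2555, 0.0501]
tool_rot: [0.232, 0.973, -0.0, -0.0]
ft_force: [-0.1, -0.2, -4.2]
grip_width: 0.0453
grip_force: 40.0
```

Emit:
jog_arm(
  motion=[0, 0, 0.03, 0, 0, 0, 1, 0, 0, 0.02, 0, 0, 0, 1, 0, 0, 0, 0, 0, 0, 1],
)

```text
time: 23.18
position: [0.5077, 0.2555, 0.048]
tool_rot: [0.232, 0.973, -0.0, -0.0]
ft_force: [0.2, -0.4, -4.7]
grip_width: 0.045
grip_force: 40.0
```

Emit:
jog_arm(
  motion=[0, 0, 0.03, 0, 0, 0, 1, 0, 0, 0.02, 0, 0, 0, 1, 0, 0, 0, 0, 0, 0, 1],
)

```text
time: 23.55
position: [0.5077, 0.2555, 0.0461]
tool_rot: [0.232, 0.973, -0.0, -0.0]
ft_force: [-0.9, -0.5, -4.0]
grip_width: 0.0454
grip_force: 40.0
```

Emit:
jog_arm(
  motion=[0, 0, 0.02, 0, 0, 0, 1, 0, 0, 0, 0, 0, 0, 1],
)

```text
time: 23.8
position: [0.5077, 0.2555, 0.0453]
tool_rot: [0.232, 0.973, -0.0, -0.0]
ft_force: [-0.3, 0.5, -4.7]
grip_width: 0.0454
grip_force: 40.0
```

Emit:
jog_arm(
  motion=[0, 0, 0.02, 0, 0, 0, 1, 0, 0, 0, 0, 0, 0, 1],
)

```text
time: 24.05
position: [0.5079, 0.2556, 0.0446]
tool_rot: [0.232, 0.973, 0.0, 0.0]
ft_force: [-0.3, -0.7, -3.8]
grip_width: 0.0453
grip_force: 40.0
```

Emit:
jog_arm(
  motion=[0, 0, 0.02, 0, 0, 0, 1, 0, 0, 0, 0, 0, 0, 1],
)

```text
time: 24.3
position: [0.508, 0.2556, 0.0445]
tool_rot: [0.232, 0.973, 0.0, 0.0]
ft_force: [-1.4, -0.5, 2.5]
grip_width: 0.0453
grip_force: 40.0
```

```bash
python3 - <<'E'
from h import *
obs(4)
E
```

```text
24.5 [0.508  0.2556 0.0444] F [-1.22  0.17  5.16] M [-0.19  0.44 -0.04] 39.950946973403916
```

It is standing on the tray floor. I release, then withdraw straight up.

Emit:
jog_arm(
  motion=[0, 0, -0.01, 0, 0, 0, 0.1, 0, 0, 0, 0, 0, 0, -0.5, 0, 0, 0, 0, 0, 0, -1, 0, 0, 0, 0, 0, 0, -1, 0, 0, 0, 0, 0, 0, -1, 0, 0, 0, 0, 0, 0, -1],
  grip_force=10,
)

```text
time: 25.25
position: [0.5078, 0.2555, 0.0441]
tool_rot: [0.232, 0.973, -0.0, -0.0]
ft_force: [0.1, 0.1, -0.4]
grip_width: 0.0846
grip_force: 0.0
```

Emit:
jog_arm(
  motion=[0, 0, 0, 0, 0, 0, -1, 0, 0, 0, 0, 0, 0, -1, 0, 0, -0.3, 0, 0, 0, -1, 0, 0, -0.7, 0, 0, 0, -1, 0, 0, -0.8, 0, 0, 0, -1, 0, 0, -0.8, 0, 0, 0, -1, 0, 0, -0.8, 0, 0, 0, -1, -0.9, -0.4, -0.3, 0, 0, 0, -1, -0.9, -0.4, 0, 0, 0, 0, -1, -0.9, -0.4, 0, 0, 0, 0, -1, 0, 0, 0, 0, 0, 0, -1, 0, 0, 0, 0, 0, 0, -1],
)

```text
time: 26.75
position: [0.5818, 0.164, 0.1925]
tool_rot: [0.232, 0.973, 0.0, -0.0]
ft_force: [0.4, 0.8, 0.2]
grip_width: 0.0869
grip_force: 0.0
```

```bash
python3 - <<'E'
from h import *
s=obs(1);t=robot.camera("top")
a=cv2.resize(s[130:300,140:300],None,fx=2.8,fy=2.8,interpolation=cv2.INTER_CUBIC)
b=cv2.resize(t[160:270,160:345],None,fx=1.9,fy=1.9,interpolation=cv2.INTER_CUBIC)
b=cv2.copyMakeBorder(b,0,a.shape[0]-b.shape[0],0,0,0)
cv2.imwrite("pics/c8.png",np.hstack([a,b]));print(a.shape,b.shape)
E
```

```text
26.8 [0.5815 0.1645 0.1924] F [-0.03  0.52 -1.37] M [-0.05  0.02 -0.  ] 0.0
(476, 448, 3) (476, 352, 3)
```

The picture allowance is used up, so I check numerically that the press stands upright in the tray.

```bash
python3 - <<'E'
from h import *
s=robot.camera("side");b,g,r=[s[...,i].astype(int) for i in range(3)]
m=((abs(r-b)<28)&(r>58)).astype(np.uint8)
n,l,st,ce=cv2.connectedComponentsWithStats(m[140:300,150:300])
for x,c in zip(st[1:],ce[1:]):
    if x[4]>60: print((x[:4]+[150,140,0,0]).tolist(),x[4],(c+[150,140]).round(1).tolist())
for X in([.508,.2555],[.490,.079],[.5665,-.286]):
    z0=.005 if X[1]>.2 else 0
    print(X,[proj("side",X+[z0+z]).round(1).tolist() for z in(0,.084,.107)])
E
```

```text
[150, 140, 38, 18] 589 [167.2, 147.6]
[179, 166, 18, 28] 335 [187.0, 181.1]
[191, 194, 18, 27] 224 [199.8, 205.7]
[262, 194, 24, 27] 103 [277.1, 210.4]
[253, 257, 24, 34] 502 [264.4, 275.3]
[0.508, 0.2555] [[187.7, 188.4], [186.4, 169.1], [186.1, 163.7]]
[0.49, 0.079] [[198.4, 217.3], [197.3, 197.3], [197.0, 191.6]]
[0.5665, -0.286] [[264.2, 282.5], [265.5, 261.1], [265.9, 255.0]]
```

The press stands upright in the tray: its steel blob spans rows 166–194, centred at (187,181), as predicted. I hand in.

```bash
python3 -c "
from rig import robot
print(robot.hand_in())"
```

```text
the job is handed in; nothing more can be done
None
```

I pressed all three plungers: the two free presses are fully home and standing where they were, and the middle press, which had the bung, is set upright in the tray after I stopped at about 10 N. The job is handed in at about 27 s.

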